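Clear the stage and park the document camera

ROBOT

A 6-joint arm with a two-finger parallel gripper is mounted at the origin on the work surface. World frame = base frame: x ahead of the robot, y to its left, z up, the work surface at z = 0. Lengths are in m, angles in rad, forces in N, time in s.
With the tool pointing down it reaches from about 0.3 to 0.825 m from the base axis. Payload 5.4 kg.
Tool frame: the origin (TCP) lies at the centre of the arm's flange, where the gripper is bolted on; the fingertips stand 190 mm ahead of it and the grasp point (between the pads) lies 171 mm ahead of it; z points along the fingers, y is the direction in which the jaws open and shut (so a half turn about z gives the same grasp; the last joint's range is limited). The gripper opens to 92 mm and grips with 3 to 60 N. Pads are 20 mm wide; open, the fingers measure 128 mm over their backs; the gripper's body (75 mm by 189 mm) begins 69 mm behind the grasp point.
Start: joints at [0.964, 0.158, 1.597, -0, 1.386, -0.21], TCP at [0.222, 0.53, 0.405] pointing down, gripper open.
Joint ranges: [-2.91, 2.91], [-0.94, 2.29], [0.18, 2.7], [-1.29, 4.43], [0.17, 2.64], [-3, 3]. Speed limits (rad/s): [2.57, 2.57, 3.14, 3.14, 3.14, 3.14].

INTERFACE

Orientations are given as [roll, pitch, yaw] about the fixed x, y, z axes, in that order (R = Rz(yaw) Ry(pitch) Rx(roll)).
In Python, from plant import get_obs, vision, workorder gives the robot as it stands. The module is installed in compiled form; this text tells all that it offers.
- The arm moves only by the tool step_arm, never from a script. Its argument "series" is a list of rows, each a list of 7 numbers: the shift along the world's x, y, z in units of 40 mm (1.0 is 40 mm), then the turn, a rotation vector about the world's x, y, z in units of 6 degrees (1.0 is 6 degrees), then the opening, from 0 (shut) to 1 (fully open). In form: [[tx, ty, tz, wx, wy, wz, claw], ...]. A call has 1 to 12 rows; each row is the pose to reach, as a shift and turn from the pose commanded when the call began; what a row does not reach only later rows make up. A row lasts 1/12 s, in which the tool goes at most 41.7 mm and 7.16 degrees, less where a joint would pass 70% of its speed; a pose out of reach is approached as far as the arm can. A call with a gripper value outside its range is refused whole. The fingers move at their own pace and stop on an object; the grip force is fixed at half the most. Time passes only in rows, so rows that repeat a pose let the fingers close. It gives the time, the measured TCP pose, the force and the opening at its end, in the units of the state.
- get_obs(): the state, without advancing time (a new reading comes with each control period).
- vision.grab_frame(name): name is "scene" or "top" or "wrist"; returns a dict with "color" (480x640x3 uint8, red, green, blue), "depth" (480x640 float32, m along the optical axis (not along the pixel's ray), 0 where there is no reading), "fx", "fy", "cx", "cy" (pixels), "eye" and "rotation" of the camera in the world; the wrist camera has in their place "hand_eye" (4x4, takes a point from camera to tool coordinates, whose origin is the TCP and whose axes are the flange's). Camera axes: x right, y up, looking along -z (the intrinsics and any distortion apply to the point x, -y, -z); pixel columns grow to the right and rows downward; lengths in m; the calibration is good to about 2 mm. The wrist camera is an equidistant fisheye: a pixel r from the principal point sees the ray r / f radians off the axis. A picture is of the moment at which its call begins: read the wrist's pose just before it.
- workorder.hand_in(): hands the job in, once; it reports no verdict.
The state is a dict: "time": time; "joint_pos": joint angles; "dq": joint speeds; "tau": joint torques, N m; "eef_pos": TCP position; "orientation": TCP orientation; "wrist_force": force on the tool from outside, world axes, zero at the start; "moment": the same for the moment, N m; "gripper_width": opening from 0.0 (shut) to 1.0 (fully open).
Only numpy, scipy, OpenCV 4.12 (cv2) and the standard library are available. Lean on these libraries where they do the work, as an engineer would, in place of code of your own. Each camera call takes 0.05 s, during which the arm holds its last target.

TASK

Pack up the document camera: lift the open dish of steel grinding balls off its stage, carry it level so that no ball gets out, and set it down gently, wholly on the round green mat. Then push the leaning telescopic column fully home by the knob at its top, the thin inner tube first and the middle tube after it. Do not bang or lean on the camera head, and leave the tip box, tube rack and bottle alone.

Things in the scene. Friction and masses are not known exactly. Their poses are not given: they have to be found in the camera images.
- visualiser: Document camera, fixed to the bench: grey stage plate 270 x 180 x 16 mm, black field on its front part, white housing (70 x 100 mm, top 42 mm up) on the rear, and a telescopic column of three tubes (outer 32 mm, middle 26 mm, inner 19 mm across) leaning forward over the stage. Origin: centre of the plate's underside; z up; front (roughly towards the robot) is -x.
- tube_foot (a point): Start of the column's axis, at x 95, y 0, z 30 mm of the visualiser. z axis: up along the column, which leans 30 degrees from vertical to the front: (-0.5, 0, 0.866) in the visualiser's frame. The outer tube is fixed; its 40 mm black collar ends 135 mm along the axis.
- knob_top (a point): Centre of the flat top of the black rubber knob (32 mm across, 30 mm long, orange line) at the upper end of the inner tube, on the column's axis, 195 mm + both joint values from the foot; 199 mm above the bench when all is home. z axis: up along the column. A push down the axis here slides the inner tube in first (about 5 N) and, once that is home, the middle tube (about 11 N).
- middle_collar (a point): Centre of the top of the middle tube's blue collar (35 mm across, 18 mm long), on the column's axis, 153 mm + the middle joint value from the foot. The inner tube's black foot (30 mm across) sits on it when the inner tube is home.
- inner_tube (a joint): How far the thin steel inner tube, with knob and camera, stands out of the middle tube, m: 0 = fully home, at most 0.08, at the start 0.045 to 0.07. Held by about 5 N of friction wherever it is left.
- middle_tube (a joint): How far the aluminium middle tube stands out of the outer tube, m: 0 = fully home, at most 0.08, at the start 0.045 to 0.07. Held by about 11 N of friction wherever it is left.
- camera_head: White level camera head 60 x 55 x 28 mm, black lens 14 mm long below it, on a bracket just below the knob, 57 mm in front of the column. Its lens starts 180 to 220 mm above the bench over the dish: no room there for a gripper pointing straight down, but one tilted about 35 degrees comes in under it from the front. Origin: centre of the white box; axes as the visualiser's.
- dish_mid (a point): Open round white porcelain dish with straight upright walls, 60 mm across, 38 mm high, wall 3 mm, floor 4 mm, about 0.11 kg; starts on the black field of the stage (its underside 16 mm above the bench). This point is on its axis half-way up, 19 mm above its underside; z up.
- ball1_center (a point): Centre of a loose polished steel ball, 15 mm across, 14 g, rolling freely in the dish.
- ball2_center (a point): Centre of a loose polished steel ball, 15 mm across, 14 g, rolling freely in the dish.
- ball3_center (a point): Centre of a loose polished steel ball, 15 mm across, 14 g, rolling freely in the dish.
- mat_top (a point): Centre of the top of the flat round green mat, 110 mm across and 4 mm thick, fixed to the bench, left or right of the document camera.
- tip_box: Bystander: closed box of pipette tips with a blue lid, 85 x 122 x 63 mm high, loose. Origin: centre of its underside.
- tube_rack: Bystander: green rack with small capped tubes, 70 x 130 x 46 mm high, loose. Origin: centre of its underside.
- reagent: Bystander: amber bottle with a blue cap, 62 mm across, 125 mm high, loose. Origin: centre of its underside.
There are look-alikes about, which are no part of the job. Of the things that look like the part that bears dish_mid, the largest one is meant.

How it is judged:
On the way, in this order (a step that is already met when the one before it is completed fails the run):
1. the dish stands level and let go on the mat, with all three balls in it (horizontal distance between dish_mid and mat_top below 0.025 m and z of dish_mid in the frame of mat_top between 0.016 and 0.022 m and angle between dish_mid's own z axis and vertical below 0.08 rad and contact force between the fingers and dish below 0.05 N and horizontal distance between each of ball1_center, ball2_center, ball3_center and dish_mid below 0.026 m and z of ball1_center in the frame of dish_mid between -0.019 and 0.01 m and z of ball2_center in the frame of dish_mid between -0.019 and 0.01 m and z of ball3_center in the frame of dish_mid between -0.019 and 0.01 m and linear speed of dish below 0.02 m/s), for 0.2 s.
2. the inner tube is fully home while the middle tube still stands out (value of joint inner_tube below 0.003 m and value of joint middle_tube above 0.015 m), for 0.1 s.
3. the middle tube is fully home too (value of joint each of inner_tube, middle_tube below 0.003 m), for 0.2 s.
At the end, for the whole second after the job is handed in: Inner and middle tube both within 3 mm of fully home; the dish at rest, let go, level within 5 degrees, wholly on the mat (its centre within 25 mm of the mat's); all three balls in it (all of step 1 and all of step 3); the robot touches nothing.
It fails at once if the dish is tipped more than 20 degrees or a ball gets out of it (angle between dish_mid's own z axis and vertical above 0.35 rad or horizontal distance between any of ball1_center, ball2_center, ball3_center and dish_mid above 0.045 m).
It fails at once if the dish is dropped (let go and falling more than about 10 mm) (contact force between the fingers and dish below 0.05 N and linear speed of dish above 0.45 m/s).
It fails at once if the middle tube is pushed in more than 10 mm while the inner tube still stands out (distance of middle_collar from where it was at the start of the episode above 0.01 m and value of joint inner_tube above 0.005 m).
It fails at once if the camera head is hit or leant on (over 10 N) (contact force between anything else and camera_head above 10 N).
It fails at once if the tip box, tube rack or bottle is moved more than 20 mm or tipped over (distance of any of tip_box, tube_rack, reagent from where it was at the start of the episode above 0.02 m or angle between any of tip_box, tube_rack, reagent's own z axis and vertical above 0.3 rad).
It also fails if it takes over 59 s, if anything falls off the work surface, if the arm or the gripper's body presses on something with over 40 N, if the wrist force passes 120 N, or if a joint passes its speed limit or range.

## Working session

There is one attempt and no reset: what is moved stays moved. The work goes in short steps, Python scripts to look and compute and a tool call to move; the robot and the scene stay as the last step left them, time stands still between calls to the robot, and variables do not carry over. Pictures are saved under pics/ and viewed, and the job is handed in when it is done.

Besides the shell and the picture viewer there is one more tool, called as name(argument=value, ...) on one line, values as JSON. step_arm: Moves the arm, as the interface text tells. Its arguments: {"type":"object","properties":{"series":{"type":"array","items":{"type":"array","items":{"type":"number"}}}},"required":["series"]}

```bash
mkdir -p pics
cat > h.py <<'E'
import numpy as np, cv2
from plant import get_obs, vision, workorder
from scipy.spatial.transform import Rotation as R
def world_pts(f, us, vs, d):
    x=(us-f['cx'])/f['fx']*d; y=-(vs-f['cy'])/f['fy']*d
    P=np.stack([x,y,-d],-1)
    return P@np.array(f['rotation']).T+np.array(f['eye'])
def ray(f,u,v,z):
    d=np.array(f['rotation'])@np.array([(u-f['cx'])/f['fx'],-(v-f['cy'])/f['fy'],-1.])
    e=np.array(f['eye']); t=(z-e[2])/d[2]; return e+t*d
def save(f,n): cv2.imwrite('pics/'+n,cv2.cvtColor(f['color'],cv2.COLOR_RGB2BGR))
E
python3 - <<'E'
from h import *
import pickle
o=get_obs(); print(o)
for n in ['scene','top','wrist']:
    f=vision.grab_frame(n); save(f,n+'0.png'); pickle.dump(f,open(n+'0.pkl','wb'))
    print(n,{k:v for k,v in f.items() if k not in('color','depth')})
E
```

```text
{'time': 0.0, 'joint_pos': array([ 9.63910090e-01,  1.59075930e-01,  1.59821345e+00,  2.68841124e-06,
        1.38619335e+00, -2.10081898e-01]), 'dq': array([ 0.00126511, -0.0020584 ,  0.00158877,  0.0005355 ,  0.00055452,
        0.00020034]), 'tau': array([-1.02119531e-03, -3.85571659e+01, -3.22106516e+01,  7.00003118e-02,
        3.77658277e-02, -1.54759359e-04]), 'eef_pos': array([0.22207402, 0.53009206, 0.40371289]), 'orientation': array([-3.13974468e+00, -3.96740113e-04,  2.74478745e+00]), 'wrist_force': array([0.41391033, 0.19349278, 0.73857356]), 'moment': array([-0.0199208 , -0.02599588, -0.02062769]), 'gripper_width': 0.9996319447336722}
scene {'fx': 458.75319084552325, 'fy': 458.75319084552325, 'cx': 323.1575682196669, 'cy': 241.6704884970791, 'eye': array([0.91978362, 0.45805483, 0.91242196]), 'rotation': array([0.62362001, 0.01355496, 2.49191103])}
top {'fx': 512.9296736493172, 'fy': 512.9296736493172, 'cx': 313.6092472410089, 'cy': 232.8159280060916, 'eye': array([0.38655718, 0.01374482, 1.32675699]), 'rotation': array([ 0.18068231, -0.00587752, -1.55167232])}
wrist {'fx': 371.64829954431775, 'fy': 371.64829954431775, 'cx': 325.8396726605591, 'cy': 238.07316643163645, 'hand_eye': array([[-8.62350726e-04,  9.65801463e-01,  2.59281295e-01,
         7.29410711e-02],
       [ 9.99999622e-01,  8.05175969e-04,  3.26711848e-04,
        -3.65257607e-04],
       [ 1.06771713e-04,  2.59281479e-01, -9.65801793e-01,
         1.95789223e-02],
       [ 0.00000000e+00,  0.00000000e+00,  0.00000000e+00,
         1.00000000e+00]])}
```

```bash
sed -i "s/np.array(f\['rotation'\])/RM(f)/g; s/^def world_pts/def RM(f): return R.from_euler('xyz',f['rotation']).as_matrix()\ndef world_pts/" h.py; cat h.py|head -8
```

```text
import numpy as np, cv2
from plant import get_obs, vision, workorder
from scipy.spatial.transform import Rotation as R
def RM(f): return R.from_euler('xyz',f['rotation']).as_matrix()
def world_pts(f, us, vs, d):
    x=(us-f['cx'])/f['fx']*d; y=-(vs-f['cy'])/f['fy']*d
    P=np.stack([x,y,-d],-1)
    return P@RM(f).T+np.array(f['eye'])
```

View pics/top0.png

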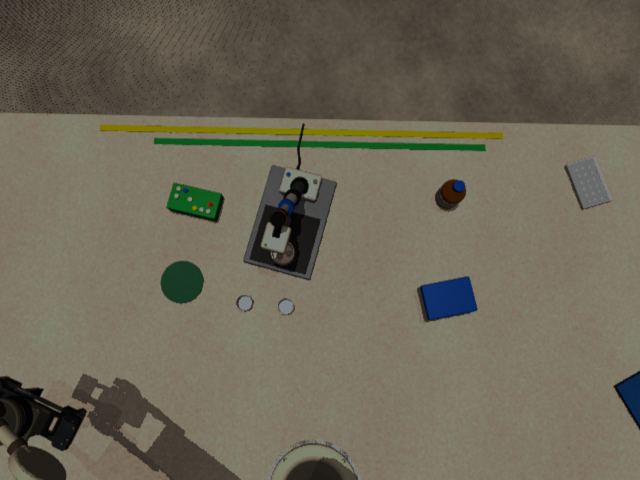

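View pics/scene0.png

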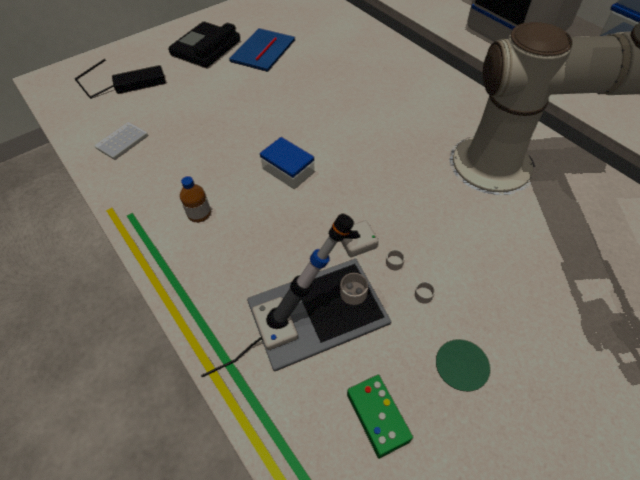

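View pics/wrist0.png

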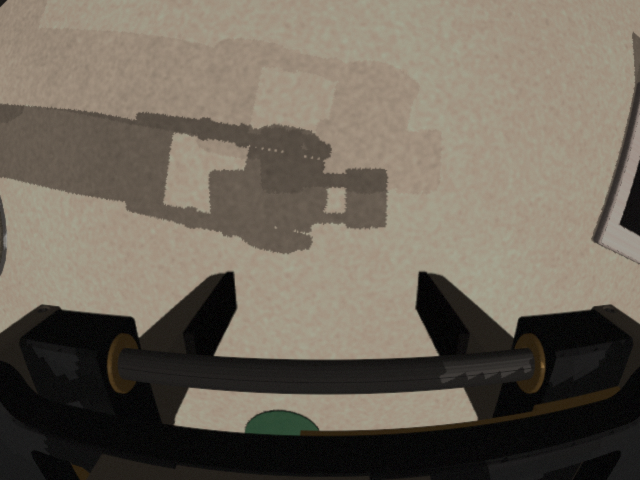

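Run:
```python
from h import *
import pickle
t=pickle.load(open('top0.pkl','rb')); s=pickle.load(open('scene0.pkl','rb'))
# mat
for n,f in(('top',t),('scene',s)):
    hsv=cv2.cvtColor(f['color'],cv2.COLOR_RGB2HSV)
    m=cv2.inRange(hsv,(60,80,20),(95,255,140)); 
    c=[c for c in cv2.findContours(m,0,2)[0] if cv2.contourArea(c)>800]
    for k in c:
        e=cv2.fitEllipse(k); print(n,'green',e, ray(f,*e[0],0.004))
    # depth-based points
    d=f['depth']; v,u=np.mgrid[:480,:640]; P=world_pts(f,u.ravel(),v.ravel(),d.ravel()).reshape(480,640,3); P[d==0]=np.nan
    print('bench z',np.nanmedian(P[350:400,250:300,2]) if n=='top' else np.nanmedian(P[380:400,280:320,2]))
    np.save(n+'P.npy',P)
P=np.load('topP.npy')
for (u,v) in [(278,217),(299,184),(275,238),(290,205),(284,262),(182,282),(255,250),(320,200),(195,200),(452,190),(447,298),(245,303)]:
    print((u,v),P[v,u].round(4))
P=np.load('sceneP.npy')
print()
for (u,v) in [(343,222),(319,258),(300,285),(360,238),(353,290),(463,365),(380,415),(195,200),(287,160)]:
    print((u,v),P[v,u].round(4))
a=t['color'][150:320,220:360]; cv2.imwrite('pics/topz.png',cv2.cvtColor(cv2.resize(a,None,fx=4.6,fy=3.5,interpolation=2)[:600,:800],cv2.COLOR_RGB2BGR))
a=s['color'][200:375,230:440]; cv2.imwrite('pics/scz.png',cv2.cvtColor(cv2.resize(a,None,fx=3.4,fy=3.4,interpolation=2),cv2.COLOR_RGB2BGR))
```

```text
top green ((181.68724060058594, 281.7320556640625), (39.80281066894531, 41.74870300292969), 49.39738845825195) [0.49353569 0.34748825 0.004     ]
top green ((194.4080810546875, 201.23822021484375), (29.629262924194336, 61.2537727355957), 103.40801239013672) [0.70690031 0.32776149 0.004     ]
top green ((319.1322937011719, 144.06846618652344), (5.324713230133057, 538.373779296875), 91.18376922607422) [8.72798132e-01 3.13315713e-04 4.00000000e-03]
bench z 0.0006826812796922876
scene green ((379.29718017578125, 416.156982421875), (42.803096771240234, 88.07718658447266), 153.8974609375) [0.69802611 0.32329089 0.004     ]
scene green ((278.3125305175781, 439.7184143066406), (8.707962036132812, 271.2946472167969), 146.525390625) [0.87536126 0.24104493 0.004     ]
scene green ((462.50177001953125, 365.057861328125), (46.26321029663086, 55.10073471069336), 127.08647155761719) [0.49718762 0.35032948 0.004     ]
scene green ((191.6992950439453, 308.81414794921875), (6.98262357711792, 305.3584899902344), 146.55709838867188) [ 0.87549141 -0.10237858  0.004     ]
bench z 0.00039838251824619864
(278, 217) [0.6047 0.0845 0.3043]
(299, 184) [0.7381 0.0499 0.0811]
(275, 238) [0.5718 0.0937 0.242 ]
(290, 205) [0.6502 0.0645 0.2208]
(284, 262) [0.5433 0.083  0.0572]
(182, 282) [0.4928 0.3464 0.0051]
(255, 250) [0.5782 0.1611 0.0148]
(320, 200) [ 0.7136 -0.0045  0.0183]
(195, 200) [0.7007 0.3172 0.0431]
(452, 190) [ 0.7257 -0.3297  0.0985]
(447, 298) [ 0.4618 -0.3199  0.0608]
(245, 303) [0.4426 0.1827 0.0018]

(343, 222) [0.6113 0.0935 0.3057]
(319, 258) [0.655  0.0816 0.2228]
(300, 285) [0.6954 0.073  0.1572]
(360, 238) [0.5803 0.1055 0.2472]
(353, 290) [0.5677 0.0847 0.0176]
(463, 365) [0.4981 0.3513 0.0079]
(380, 415) [0.7063 0.329  0.0475]
(195, 200) [ 0.7356 -0.3115  0.0812]
(287, 160) [ 0.4758 -0.3016  0.0651]
```

View pics/topz.png

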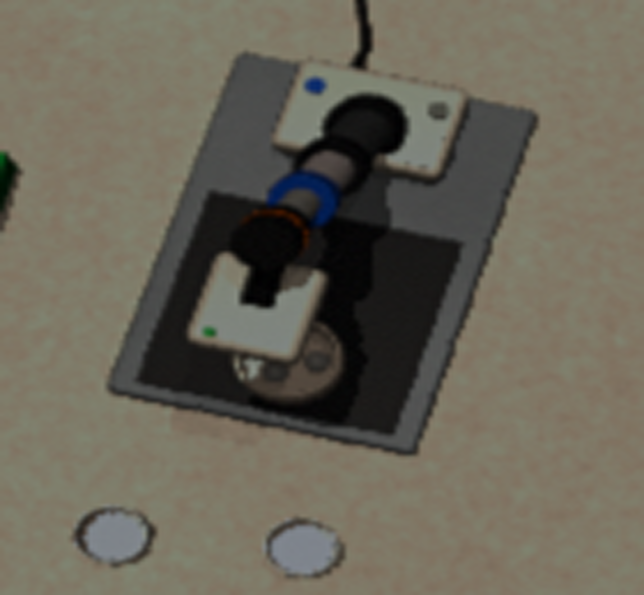

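View pics/scz.png

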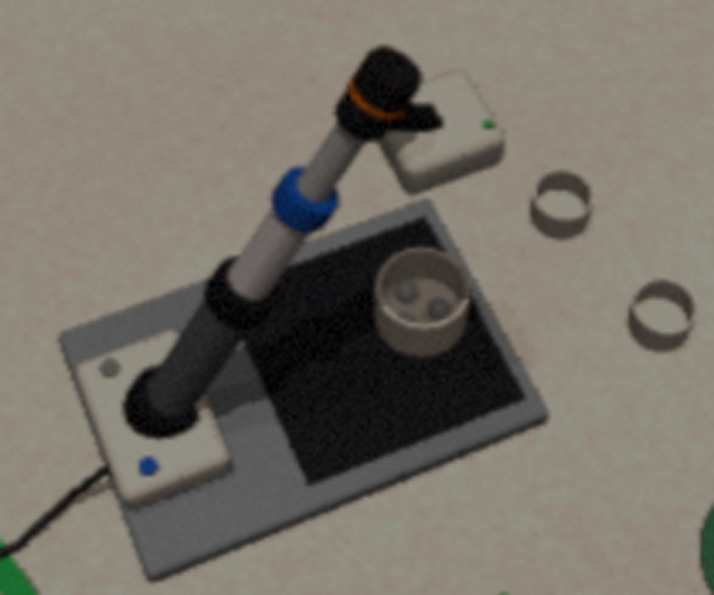

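Run:
```python
from h import *
import pickle
t=pickle.load(open('top0.pkl','rb')); s=pickle.load(open('scene0.pkl','rb'))
for n,f,C in(('top',t,[(272.8,165.4),(336.7,183.4),(309.6,279.4),(243.9,260.9)]),('scene',s,[(274.7,370),(248.2,298.5),(356.5,259.7),(390.9,321.5)])):
    Q=np.array([ray(f,u,v,0.016)[:2] for u,v in C]) # order rearL, rearR, frontR, frontL
    print(n,Q.round(4).tolist(),'c',Q.mean(0))
    d=(Q[0]+Q[1]-Q[2]-Q[3]); print('yaw',np.arctan2(d[1],d[0]),np.linalg.norm(d)/2, np.linalg.norm(Q[0]+Q[3]-Q[1]-Q[2])/2)
print('dish scene rim',ray(s,353.8,284.7,.054))
# top: visible right edge/bottom of rim in zoom: right (344,352), bottom (293,405)?
print('top right', ray(t,220+344/4.6,150+352/3.5,.054),'bottom',ray(t,220+293/4.6,150+403/3.5,.054))
# depth points dish
for n,f in(('top',t),('scene',s)):
    P=np.load(n+'P.npy'); 
    m=(P[...,2]>.045)&(P[...,2]<.062)&(abs(P[...,0]-.56)<.05)&(abs(P[...,1]-.085)<.05)
    A=P[m][:,:2]; 
    if len(A)>5:
        M=np.c_[2*A,np.ones(len(A))]; x=np.linalg.lstsq(M,(A**2).sum(1),rcond=None)[0]; print(n,'dish fit',len(A),x[:2],np.sqrt(x[2]+x[0]**2+x[1]**2),A.min(0),A.max(0))
    m=(P[...,2]>.2)&(P[...,2]<.34)&(abs(P[...,0]-.6)<.08)&(abs(P[...,1]-.09)<.08)
    for lo,hi in((.225,.255),(.255,.29),(.29,.315)):
        B=P[m&(P[...,2]>lo)&(P[...,2]<hi)]; print(n,lo,len(B),np.median(B,0),B.min(0),B.max(0))
    hsv=cv2.cvtColor(f['color'],cv2.COLOR_RGB2HSV)
    b=cv2.inRange(hsv,(100,150,40),(130,255,255)); o=cv2.inRange(hsv,(5,150,50),(18,255,255))
    for nm,k in(('blue',b),('orange',o)):
        for c in cv2.findContours(k,0,2)[0]:
            x,y,w,h=cv2.boundingRect(c); 
            if 240<x<400 and 150<y<340: print(n,nm,x,y,w,h)
```

```text
top [[0.8062, 0.1227], [0.7602, -0.0479], [0.5049, 0.0185], [0.5491, 0.1883]] c [0.65510898 0.07040953]
yaw -0.2524025434425165 0.26454978095526394 0.17605028984532148
scene [[0.8081, 0.1302], [0.7645, -0.0411], [0.5091, 0.0263], [0.552, 0.1929]] c [0.65842244 0.07708647]
yaw -0.2491191037552457 0.2638822579473982 0.174434515345537
dish scene rim [0.57236873 0.09080269 0.054     ]
top right [0.57298477 0.05701846 0.054     ] bottom [0.53575005 0.08370228 0.054     ]
top dish fit 67 [0.57039507 0.08885387] 0.028114435256959964 [0.54100863 0.06121095] [0.59464918 0.11654969]
top 0.225 710 [0.57291722 0.09129066 0.24316613] [0.54116545 0.0620251  0.22505174] [0.66024281 0.12586761 0.25498408]
top 0.255 69 [0.6164248  0.08277823 0.27472088] [0.58240946 0.06789407 0.25536022] [0.63174475 0.09829088 0.28999516]
top 0.29 210 [0.60299802 0.08467878 0.29958177] [0.58779044 0.0705072  0.29043254] [0.62218966 0.10151259 0.31158994]
top blue 278 199 15 16
top blue 287 173 3 3
top orange 286 216 1 1
top orange 283 211 2 3
top orange 280 210 2 1
top orange 275 210 1 1
scene dish fit 203 [0.57113138 0.09045111] 0.028355676019027463 [0.53977714 0.06018926] [0.60128901 0.120494  ]
scene 0.225 963 [0.58275749 0.10045642 0.24275546] [0.54071556 0.07069291 0.22503626] [0.6618578  0.12771176 0.25481902]
scene 0.255 275 [0.62313786 0.09221697 0.27486707] [0.58715082 0.07017143 0.2550793 ] [0.63503524 0.10308218 0.28996603]
scene 0.29 284 [0.60893369 0.09016943 0.2984393 ] [0.58665994 0.07256491 0.29036773] [0.62304269 0.10369761 0.30712456]
scene blue 272 335 4 4
scene blue 311 250 18 18
scene orange 348 233 1 1
scene orange 332 224 14 11
```

```bash
cat >> h.py <<'E'
def toolR(tilt_deg, heading):
    t=np.radians(tilt_deg); hd=np.array([np.cos(heading),np.sin(heading),0]); up=np.array([0,0,1.])
    z=np.sin(t)*hd-np.cos(t)*up; x=-np.cos(t)*hd-np.sin(t)*up; y=np.cross(z,x)
    return np.stack([x,y,z],1)
def plan(Rt, pt, off, o=None):
    "units to bring the point `off` ahead of TCP to pt"
    o=o or get_obs(); R0=R.from_euler('xyz',o['orientation'])
    tcp=np.array(pt)-Rt[:,2]*off
    w=(R.from_matrix(Rt)*R0.inv()).as_rotvec()
    print('t',o['time'],'shift units',((tcp-o['eef_pos'])/.04).round(3),'turn units',(np.degrees(w)/6).round(3),'F',o['wrist_force'].round(2),'w',round(o['gripper_width'],3),'q',o['joint_pos'].round(3))
E
python3 - <<'E'
from h import *
Rt=toolR(35,0); z=Rt[:,2]; g=np.array([.571,.0897,.043])
plan(Rt,g-.16*z,.171)
E
```

```text
t 0.15 shift units [  3.975 -11.011  -2.246] turn units [-1.145 -5.761  3.674] F [-0.12 -0.51 -0.04] w 1.002 q [ 0.964  0.159  1.598 -0.     1.386 -0.21 ]
```

step_arm(series=[[0.33,-0.9,0,-0.1,-0.5,0.3,1],[0.66,-1.8,0,-0.2,-1.0,0.6,1],[1.0,-2.7,-0.2,-0.3,-1.5,0.95,1],[1.3,-3.6,-0.4,-0.4,-2.0,1.25,1],[1.66,-4.5,-0.6,-0.5,-2.5,1.6,1],[2.0,-5.5,-0.8,-0.6,-3.0,1.9,1],[2.33,-6.4,-1.0,-0.7,-3.5,2.2,1],[2.66,-7.3,-1.2,-0.8,-4.0,2.5,1],[3.0,-8.2,-1.5,-0.9,-4.5,2.85,1],[3.3,-9.1,-1.8,-1.0,-5.0,3.2,1],[3.66,-10.1,-2.0,-1.1,-5.5,3.5,1],[3.98,-11.0,-2.25,-1.15,-5.76,3.67,1]])

```text
time: 1.15
eef_pos: [0.3766, 0.1031, 0.3178]
orientation: [3.139, 0.605, 3.137]
wrist_force: [-0.1, 1.3, -1.0]
gripper_width: 1.001
```

step_arm(series=[[0,0,0,0,0,0,1],[0,0,0,0,0,0,1],[0,0,0,0,0,0,1]])

```text
time: 1.4
eef_pos: [0.3766, 0.1052, 0.3183]
orientation: [3.136, 0.601, 3.134]
wrist_force: [-0.2, 1.1, 0.2]
gripper_width: 1.002
```

Run:
```python
from h import *
Rt=toolR(35,0); z=Rt[:,2]; g=np.array([.571,.0897,.043])
plan(Rt,g-.16*z,.171); plan(Rt,g,.171)
f=vision.grab_frame('wrist'); save(f,'w1.png'); f=vision.grab_frame('scene'); save(f,'s1.png')
```

```text
t 1.4 shift units [ 0.114 -0.387 -0.104] turn units [-0.044 -0.095  0.038] F [-0.21  1.06  0.2 ] w 1.002 q [-0.05  -0.485  2.383  0.049  0.644 -1.646]
t 1.4 shift units [ 2.408 -0.387 -3.381] turn units [-0.044 -0.095  0.038] F [-0.21  1.06  0.2 ] w 1.002 q [-0.05  -0.485  2.383  0.049  0.644 -1.646]
```

View pics/w1.png

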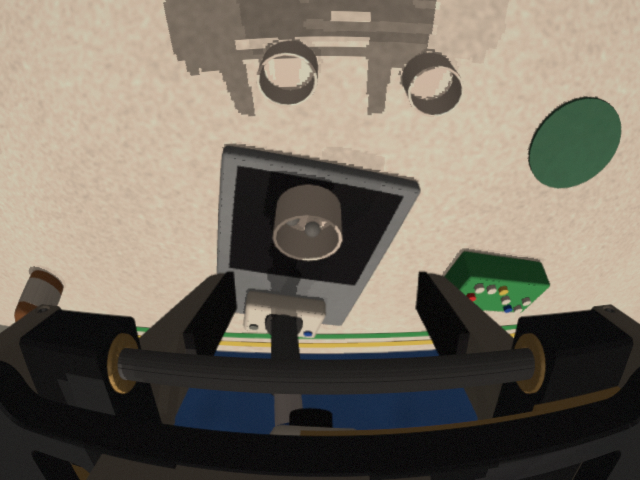

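View pics/s1.png

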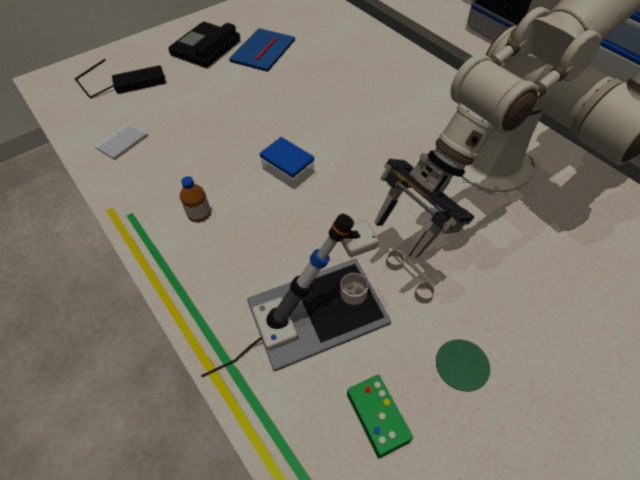

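step_arm(series=[[0.1,-0.39,-0.1,-0.04,-0.1,0.04,1],[0.2,-0.39,-0.25,-0.04,-0.1,0.04,1],[0.4,-0.39,-0.54,-0.04,-0.1,0.04,1],[0.65,-0.39,-0.89,-0.04,-0.1,0.04,1],[0.9,-0.39,-1.24,-0.04,-0.1,0.04,1],[1.15,-0.39,-1.6,-0.04,-0.1,0.04,1],[1.35,-0.39,-1.88,-0.04,-0.1,0.04,1],[1.5,-0.39,-2.1,-0.04,-0.1,0.04,1],[1.5,-0.39,-2.1,-0.04,-0.1,0.04,1]])

```text
time: 2.25
eef_pos: [0.4366, 0.091, 0.2328]
orientation: [3.141, 0.609, -3.137]
wrist_force: [-0.9, 0.4, 0.2]
gripper_width: 1.003
```

Run:
```python
from h import *
Rt=toolR(35,0); z=Rt[:,2]; g=np.array([.571,.0897,.043])
plan(Rt,g,.171)
f=vision.grab_frame('wrist'); save(f,'w2.png');
```

```text
t 2.25 shift units [ 0.908 -0.031 -1.243] turn units [-0.003 -0.02  -0.041] F [-0.92  0.44  0.21] w 1.003 q [-0.082 -0.11   2.301  0.146  0.348 -1.779]
```

View pics/w2.png

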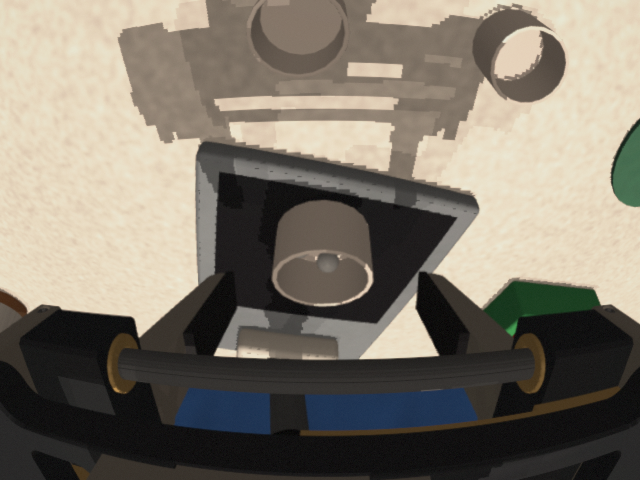

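```bash
cat > kin.py <<'E'
from h import *
from scipy.optimize import least_squares
D=[([.9639,.1591,1.5982,0,1.3862,-.2101],[.22207,.53009,.40371],[-3.1397,-.0004,2.7448]),
([-.05,-.485,2.383,.049,.644,-1.646],[.3766,.1052,.3183],[3.136,.601,3.134]),
([-.082,-.11,2.301,.146,.348,-1.779],[.4366,.091,.2328],[3.141,.609,-3.137])]
def fk(q,p):
    h,L1,L2,d,lat=p
    A=R.from_euler('z',q[0]); 
    def Ry(a): return R.from_euler('y',a)
    P=np.array([0,lat,h])+Ry(q[1]).apply([0,0,L1]); 
    F=Ry(q[1]+q[2]); P=P+F.apply([0,0,L2])
    W=F*R.from_euler('z',q[3])*Ry(q[4]); P=P+W.apply([0,0,d])
    return A.apply(P), A*W*R.from_euler('z',q[5])
r=least_squares(lambda p:np.concatenate([fk(q,p)[0]-x for q,x,_ in D]),[.18,.4,.4,.1,.12])
p=r.x
R6=[ (fk(q,p)[1].inv()*R.from_euler('xyz',e)).as_rotvec() for q,_,e in D]
Rc=R.from_rotvec(R6[0])
LO=[-2.91,-.94,.18,-1.29,.17,-3]; HI=[2.91,2.29,2.7,4.43,2.64,3]
def ik(tcp,Rt,q0):
    def e(q):
        x,W=fk(q,p); return np.r_[(x-tcp)*5,((W*Rc).inv()*R.from_matrix(Rt)).as_rotvec()]
    s=least_squares(e,q0,bounds=(LO,HI)); return s.x,np.abs(s.fun).max()
E
python3 - <<'E'
from kin import *
print(p,np.abs(r.fun).max(),R6)
q0=D[2][0]
for tilt in (25,30,35):
  for hd in(-.25,-.1,0,.2,.4):
    Rt=toolR(tilt,hd)
    out=[]
    for g in([.571,.0897,.043],[.4955,.349,.12],[.4955,.349,.031]):
        q,e=ik(np.array(g)-.171*Rt[:,2],Rt,q0); out.append((q.round(2).tolist(),round(e,3)))
    print(tilt,hd,out)
E
```

```text
[0.24162035 0.36588846 0.50993849 0.09972938 0.12079119] 0.005748795332710777 [array([1.96744304e-05, 2.31315055e-05, 1.57079228e+00]), array([ 5.99461447e-05, -2.87034648e-04,  1.57180872e+00]), array([ 6.68315865e-04, -1.24447152e-03,  1.57049384e+00])]
25 -0.25 [([-0.01, 0.16, 2.08, -0.22, 0.49, -1.16], np.float64(0.0)), ([0.55, 0.2, 1.85, -0.43, 0.82, -0.52], np.float64(0.0)), ([0.55, 0.34, 1.89, -0.51, 0.67, -0.4], np.float64(0.0))]
25 -0.1 [([-0.04, 0.14, 2.1, -0.05, 0.47, -1.47], np.float64(0.0)), ([0.52, 0.16, 1.89, -0.37, 0.76, -0.72], np.float64(0.0)), ([0.52, 0.3, 1.93, -0.46, 0.59, -0.6], np.float64(0.0))]
25 0 [([-0.07, 0.13, 2.1, 0.06, 0.47, -1.69], np.float64(0.0)), ([0.51, 0.14, 1.92, -0.31, 0.72, -0.87], np.float64(0.0)), ([0.51, 0.28, 1.96, -0.4, 0.55, -0.76], np.float64(0.0))]
25 0.2 [([-0.12, 0.13, 2.11, 0.28, 0.5, -2.11], np.float64(0.0)), ([0.46, 0.11, 1.95, -0.18, 0.67, -1.19], np.float64(0.0)), ([0.46, 0.25, 2.0, -0.24, 0.48, -1.12], np.float64(0.0))]
25 0.4 [([-0.16, 0.14, 2.1, 0.43, 0.57, -2.46], np.float64(0.0)), ([0.42, 0.08, 1.98, -0.01, 0.64, -1.55], np.
[... 1214 characters left out ...]
6, 0.23, -1.37], np.float64(0.0)), ([0.57, 0.13, 1.98, -0.65, 0.63, -0.44], np.float64(0.0)), ([0.57, 0.29, 2.01, -0.85, 0.5, -0.2], np.float64(0.0))]
35 0 [([-0.08, 0.08, 2.23, 0.19, 0.23, -1.82], np.float64(0.0)), ([0.55, 0.1, 2.02, -0.59, 0.57, -0.59], np.float64(0.0)), ([0.55, 0.26, 2.05, -0.82, 0.42, -0.33], np.float64(0.0))]
35 0.2 [([-0.15, 0.07, 2.23, 0.67, 0.32, -2.51], np.float64(0.0)), ([0.49, 0.05, 2.07, -0.37, 0.46, -1.0], np.float64(0.0)), ([0.49, 0.21, 2.1, -0.62, 0.28, -0.73], np.float64(0.0))]
35 0.4 [([-0.22, 0.09, 2.21, 0.84, 0.46, -2.89], np.float64(0.0)), ([0.42, 0.01, 2.11, -0.03, 0.41, -1.53], np.float64(0.0)), ([0.42, 0.18, 2.14, -0.05, 0.21, -1.51], np.float64(0.0))]
```

Run:
```python
from h import *
Rt=toolR(30,0); z=Rt[:,2]; g=np.array([.571,.0897,.043])
plan(Rt,g-.06*z,.171);plan(Rt,g,.171)
```

```text
t 2.3 shift units [ 0.475 -0.028  0.236] turn units [-0.003  0.823 -0.039] F [-0.82 -0.2   0.12] w 1.003 q [-0.082 -0.113  2.301  0.146  0.349 -1.779]
t 2.3 shift units [ 1.225 -0.028 -1.063] turn units [-0.003  0.823 -0.039] F [-0.82 -0.2   0.12] w 1.003 q [-0.082 -0.113  2.301  0.146  0.349 -1.779]
```

step_arm(series=[[0.24,-0.03,0.12,0,0.41,-0.04,1],[0.475,-0.03,0.236,0,0.82,-0.04,1],[0.6,-0.03,0.02,0,0.82,-0.04,1],[0.72,-0.03,-0.19,0,0.82,-0.04,1],[0.85,-0.03,-0.41,0,0.82,-0.04,1],[0.97,-0.03,-0.63,0,0.82,-0.04,1],[1.1,-0.03,-0.85,0,0.82,-0.04,1],[1.18,-0.03,-0.98,0,0.82,-0.04,1],[1.22,-0.03,-1.06,0,0.82,-0.04,1],[1.22,-0.03,-1.06,0,0.82,-0.04,1]])

```text
time: 3.13
eef_pos: [0.4855, 0.0886, 0.1919]
orientation: [-3.141, 0.526, 3.14]
wrist_force: [0.7, -0.2, 0.6]
gripper_width: 1.0
```

Run:
```python
from h import *
Rt=toolR(30,0); z=Rt[:,2]; g=np.array([.571,.0897,.043])
plan(Rt,g,.171)
f=vision.grab_frame('wrist'); save(f,'w3.png'); f=vision.grab_frame('scene')
a=f['color'][150:375,230:510]; cv2.imwrite('pics/s3.png',cv2.cvtColor(cv2.resize(a,None,fx=2.6,fy=2.6,interpolation=2),cv2.COLOR_RGB2BGR))
```

```text
t 3.1333 shift units [-0.001  0.028 -0.021] turn units [0.003 0.024 0.02 ] F [ 0.69 -0.21  0.61] w 1.0 q [-0.075  0.127  2.154  0.11   0.338 -1.737]
```

View pics/w3.png

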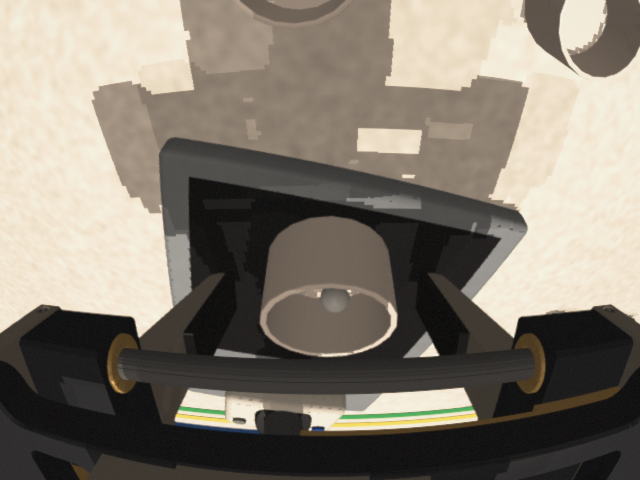

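View pics/s3.png

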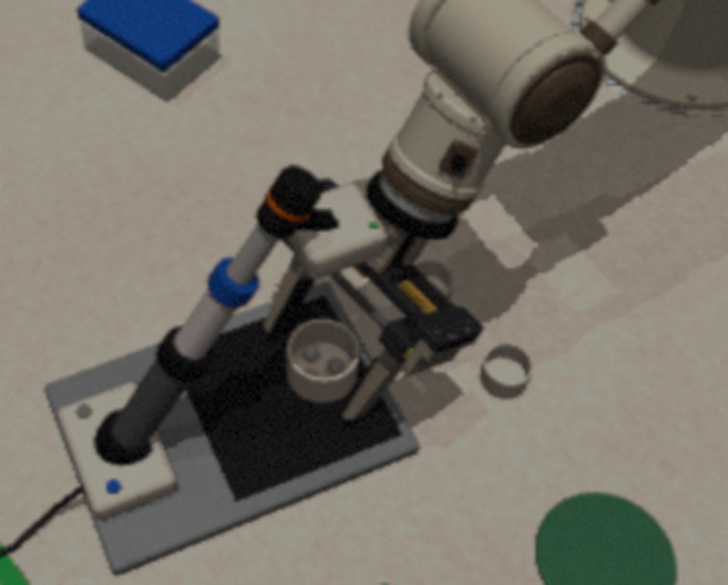

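step_arm(series=[[0,0.03,0,0,0,0,0.8],[0,0.03,0,0,0,0,0.7],[0,0.03,0,0,0,0,0.6],[0,0.03,0,0,0,0,0.4],[0,0.03,0,0,0,0,0.2],[0,0.03,0,0,0,0,0],[0,0.03,0,0,0,0,0],[0,0.03,0,0,0,0,0]])

```text
time: 3.9
eef_pos: [0.4856, 0.0892, 0.192]
orientation: [-3.141, 0.526, 3.139]
wrist_force: [-1.6, -0.0, 2.2]
gripper_width: 0.638
```

Run:
```python
from h import *
Rt=toolR(30,0); z=Rt[:,2]; g=np.array([.571,.0897,.043])
plan(Rt,g,.171)
f=vision.grab_frame('wrist'); save(f,'w4.png')
```

```text
t 3.9 shift units [-0.002  0.011 -0.023] turn units [0.004 0.027 0.03 ] F [-1.64 -0.03  2.24] w 0.638 q [-0.073  0.127  2.153  0.105  0.337 -1.731]
```

View pics/w4.png

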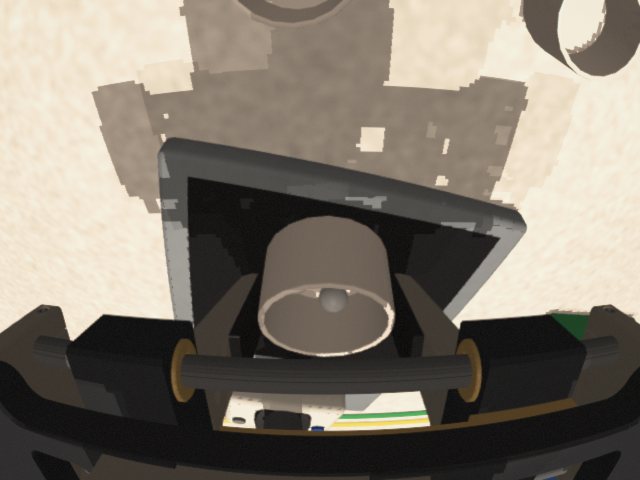

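step_arm(series=[[0,0.03,0.04,0,0,0,0],[0,0.03,0.1,0,0,0,0],[0,0.03,0.17,0,0,0,0],[0,0.03,0.22,0,0,0,0],[0,0.03,0.25,0,0,0,0],[0,0.03,0.25,0,0,0,0]])

```text
time: 4.45
eef_pos: [0.4857, 0.0905, 0.2023]
orientation: [-3.141, 0.527, 3.139]
wrist_force: [0.0, -1.1, -2.1]
gripper_width: 0.635
```

Run:
```python
from h import *
Rt=toolR(30,0); z=Rt[:,2]; g=np.array([.571,.0897,.043])
plan(Rt,g,.171)
f=vision.grab_frame('wrist'); save(f,'w5.png')
f=vision.grab_frame('scene')
a=f['color'][150:375,230:510]; cv2.imwrite('pics/s5.png',cv2.cvtColor(cv2.resize(a,None,fx=2.6,fy=2.6,interpolation=2),cv2.COLOR_RGB2BGR))
```

```text
t 4.45 shift units [-0.005 -0.019 -0.28 ] turn units [0.004 0.033 0.03 ] F [ 0.05 -1.12 -2.11] w 0.635 q [-0.07   0.104  2.151  0.094  0.361 -1.717]
```

View pics/w5.png

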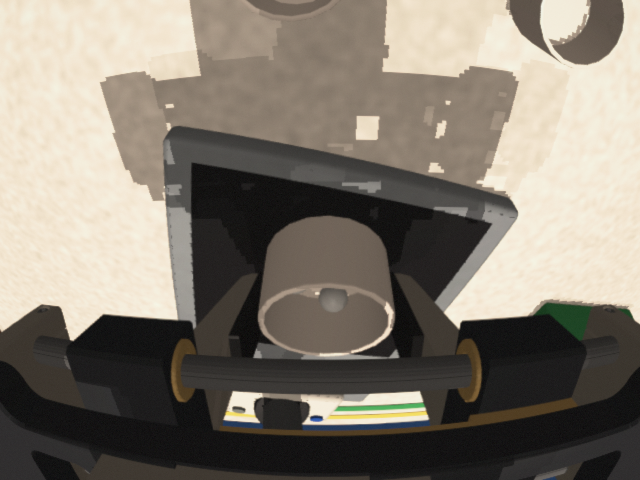

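View pics/s5.png

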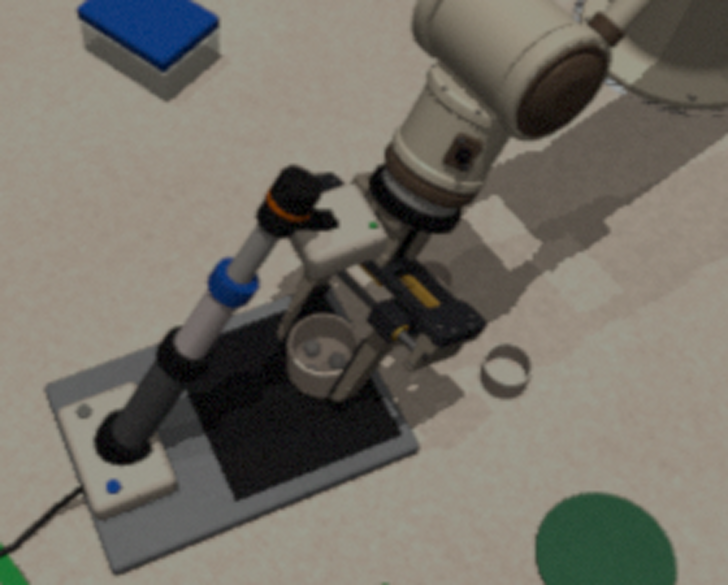

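step_arm(series=[[-0.05,0,0,0,0,0,0],[-0.15,0,0,0,0,0,0],[-0.32,0,0,0,0,0,0],[-0.55,0,0.02,0,0,0,0],[-0.82,0.02,0.05,0,0,0,0],[-1.1,0.08,0.1,0,0,0,0],[-1.37,0.2,0.18,0,0,0,0],[-1.6,0.38,0.26,0,0,0,0],[-1.78,0.6,0.34,0,0,0,0],[-1.9,0.87,0.42,0,0,0,0],[-1.97,1.16,0.46,0,0,0,0],[-2.0,1.47,0.48,0,0,0,0]])

```text
time: 5.55
eef_pos: [0.4042, 0.1496, 0.2211]
orientation: [-3.141, 0.526, 3.138]
wrist_force: [-0.6, -0.3, -2.0]
gripper_width: 0.633
```

step_arm(series=[[0,0.33,0,0,0,0,0],[0,0.67,0,0,0,0,0],[0,1.03,0,0,0,0,0],[0,1.4,0,0,0,0,0],[0,1.8,0,0,0,0,0],[0,2.2,0,0,0,0,0],[0,2.6,0,0,0,0,0],[0,3.0,0,0,0,0,0],[0.02,3.38,0,0,0,0,0],[0.05,3.72,0,0,0,0,0],[0.08,4.0,0,0,0,0,0],[0.1,4.25,0,0,0,0,0]])

```text
time: 6.55
eef_pos: [0.4088, 0.3198, 0.221]
orientation: [-3.141, 0.526, 3.139]
wrist_force: [-0.4, -0.4, -3.1]
gripper_width: 0.637
```

step_arm(series=[[0,0.2,0,0,0,0,0],[0,0.37,0,0,0,0,0],[0,0.5,0,0,0,0,0],[0,0.6,0,0,0,0,0],[0,0.65,0,0,0,0,0],[0,0.65,0,0,0,0,0]])

```text
time: 7.05
eef_pos: [0.4095, 0.3454, 0.2211]
orientation: [-3.141, 0.526, 3.139]
wrist_force: [-0.8, 0.0, -1.5]
gripper_width: 0.638
```

Run:
```python
from h import *
Rt=toolR(30,0); z=Rt[:,2]; g=np.array([.4955,.349,.031])
plan(Rt,g,.171)
f=vision.grab_frame('wrist'); save(f,'w6.png')
for n in('scene','top'):
    f=vision.grab_frame(n); save(f,n+'6.png')
```

```text
t 7.05 shift units [ 0.012  0.089 -1.05 ] turn units [0.004 0.026 0.028] F [-0.76  0.02 -1.55] w 0.638 q [ 0.54   0.203  1.989 -0.52   0.55  -0.635]
```

View pics/scene6.png

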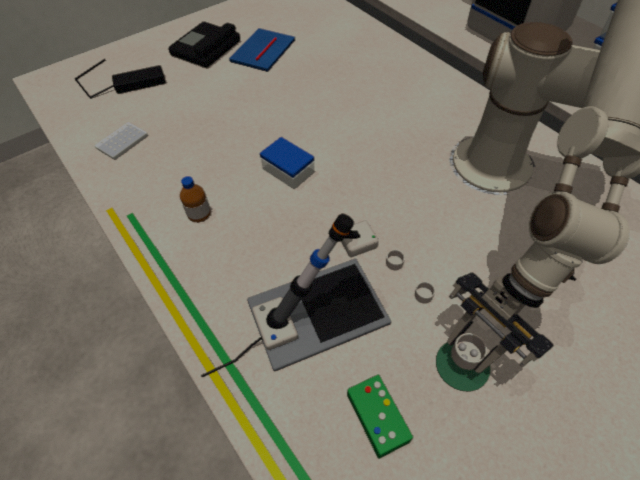

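View pics/w6.png

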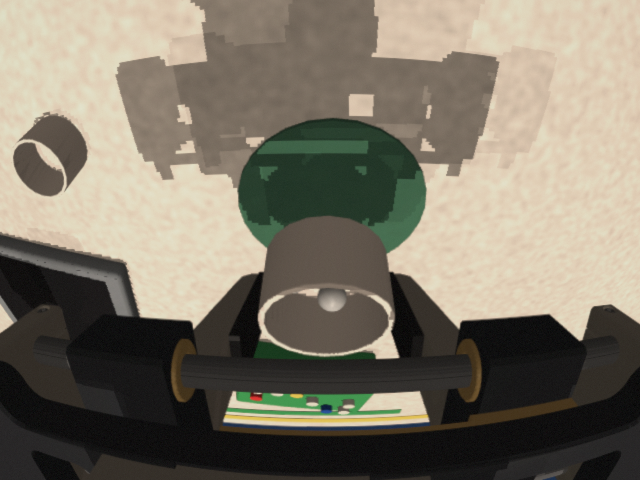

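step_arm(series=[[0,0.05,-0.08,0,0,0,0],[0,0.09,-0.22,0,0,0,0],[0,0.09,-0.4,0,0,0,0],[0,0.09,-0.58,0,0,0,0],[0,0.09,-0.74,0,0,0,0],[0,0.09,-0.84,0,0,0,0],[0,0.09,-0.91,0,0,0,0],[0,0.09,-0.95,0,0,0,0],[0,0.09,-0.97,0,0,0,0],[0,0.09,-0.99,0,0,0,0],[0,0.09,-0.99,0,0,0,0]])

```text
time: 8.12
eef_pos: [0.4097, 0.3489, 0.1817]
orientation: [-3.141, 0.527, 3.139]
wrist_force: [-0.1, 0.4, -1.6]
gripper_width: 0.636
```

step_arm(series=[[0,0,-0.015,0,0,0,0],[0,0,-0.03,0,0,0,0],[0,0,-0.03,0,0,0,0]])

```text
time: 8.37
eef_pos: [0.4096, 0.3489, 0.1804]
orientation: [-3.141, 0.526, 3.139]
wrist_force: [-1.1, -0.5, -1.2]
gripper_width: 0.637
```

step_arm(series=[[0,0,-0.015,0,0,0,0],[0,0,-0.015,0,0,0,0]])

```text
time: 8.53
eef_pos: [0.4097, 0.349, 0.18]
orientation: [-3.141, 0.527, 3.139]
wrist_force: [-1.3, 0.6, 0.8]
gripper_width: 0.639
```

step_arm(series=[[0,0,-0.015,0,0,0,0],[0,0,-0.015,0,0,0,0]])

```text
time: 8.7
eef_pos: [0.4099, 0.3491, 0.1799]
orientation: [-3.141, 0.528, 3.139]
wrist_force: [-3.1, -2.1, 4.8]
gripper_width: 0.631
```

step_arm(series=[[0,0,-0.015,0,0,0,0],[0,0,-0.015,0,0,0,0]])

```text
time: 8.87
eef_pos: [0.41, 0.3492, 0.1798]
orientation: [-3.142, 0.528, 3.139]
wrist_force: [-4.4, -3.5, 8.7]
gripper_width: 0.634
```

step_arm(series=[[0,0,0.015,0,0,0,0],[0,0,0.02,0,0,0,0.63],[0,0,0.02,0,0,0,0.66],[0,0,0.02,0,0,0,0.7],[0,0,0.02,0,0,0,0.8],[0,0,0.02,0,0,0,0.95],[0,0,0.02,0,0,0,0.95],[0,0,0.02,0,0,0,0.95]])

```text
time: 9.53
eef_pos: [0.4095, 0.3489, 0.1792]
orientation: [-3.141, 0.526, 3.139]
wrist_force: [0.3, -0.2, 0.1]
gripper_width: 0.944
```

Run:
```python
from h import *
Rt=toolR(30,0); z=Rt[:,2]; g=np.array([.4955,.349,.031])
plan(Rt,g,.171)
f=vision.grab_frame('wrist'); save(f,'w7.png')
f=vision.grab_frame('scene')
a=f['color'][250:440,360:600]; cv2.imwrite('pics/s7.png',cv2.cvtColor(cv2.resize(a,None,fx=3,fy=3,interpolation=2),cv2.COLOR_RGB2BGR))
```

```text
t 9.5333 shift units [ 0.012  0.004 -0.002] turn units [0.004 0.025 0.03 ] F [ 0.26 -0.22  0.06] w 0.944 q [ 0.546  0.293  1.986 -0.607  0.479 -0.531]
```

View pics/w7.png

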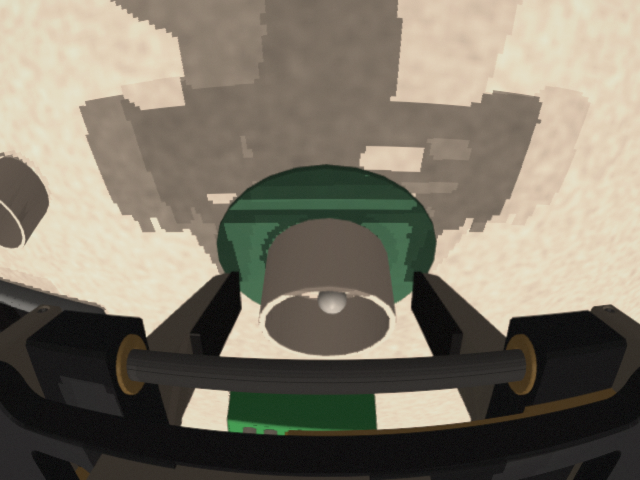

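View pics/s7.png

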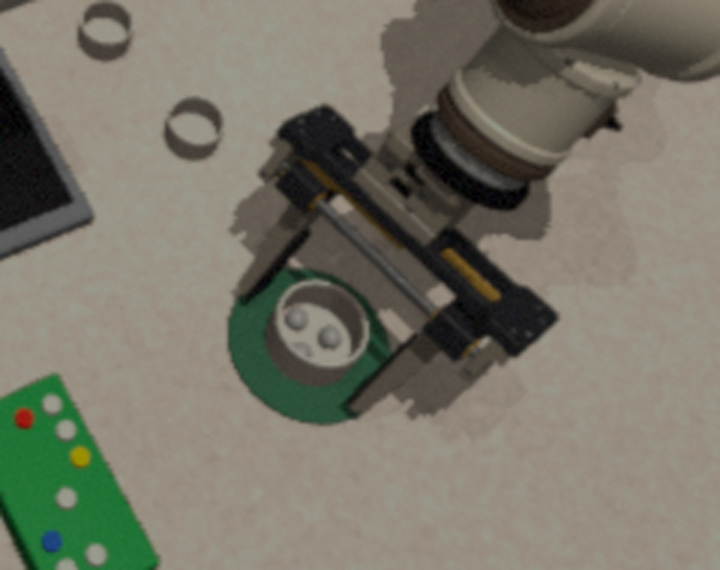

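step_arm(series=[[0,0,0,0,0,0,1],[-0.06,0,0.1,0,0,0,1],[-0.2,0,0.35,0,0,0,1],[-0.45,0,0.78,0,0,0,1],[-0.75,0,1.3,0,0,0,1],[-1.1,0,1.9,0,0,0,1],[-1.4,0,2.6,0,0,0,1],[-1.5,0,3.4,0,0,0,1],[-1.5,0,4.2,0,0,0,1],[-1.5,0,5.0,0,0,0,1]])

```text
time: 10.47
eef_pos: [0.3486, 0.3487, 0.381]
orientation: [-3.142, 0.526, 3.139]
wrist_force: [0.9, 0.1, 0.1]
gripper_width: 0.999
```

Run:
```python
from h import *
import pickle
o=get_obs();print(o['eef_pos'],o['joint_pos'])
for n in('scene','top'):
    f=vision.grab_frame(n); pickle.dump(f,open(n+'8.pkl','wb')); save(f,n+'8.png')
    d=f['depth']; v,u=np.mgrid[:480,:640]; P=world_pts(f,u.ravel(),v.ravel(),d.ravel()).reshape(480,640,3); P[d==0]=np.nan
    m=(P[...,2]>.034)&(P[...,2]<.05)&(abs(P[...,0]-.4955)<.04)&(abs(P[...,1]-.349)<.04)
    A=P[m][:,:2]; print(n,len(A),A.min(0),A.max(0),A.mean(0))
    M=np.c_[2*A,np.ones(len(A))]; x=np.linalg.lstsq(M,(A**2).sum(1),rcond=None)[0]; print('dish',x[:2])
    a,b,c,e=(320,180,400,260) if n=='scene' else (250,190,310,240)
    aa=f['color'][b:e,a:c]; 
    if n=='scene': aa=f['color'][200:340,260:400]
    else: aa=f['color'][160:280,240:360]
    cv2.imwrite('pics/%s8z.png'%n,cv2.cvtColor(cv2.resize(aa,(590,590),interpolation=2),cv2.COLOR_RGB2BGR))
```

```text
[0.3485777  0.34873494 0.38095925] [ 0.62004851 -0.14306445  1.9843202  -0.38400658  0.89658965 -0.76856957]
scene 227 [0.46490957 0.31968074] [0.52548638 0.37855481] [0.49558038 0.3497626 ]
dish [0.49601474 0.34939052]
top 118 [0.46667439 0.31835116] [0.52515705 0.37880968] [0.49707432 0.34911574]
dish [0.49541887 0.34782786]
```

View pics/scene8.png

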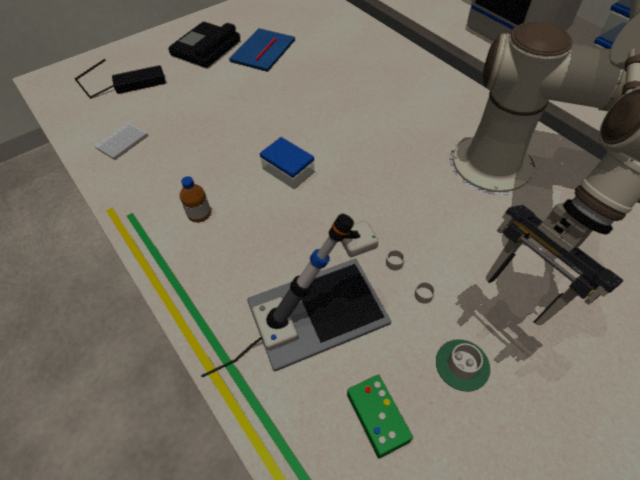

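View pics/scene8z.png

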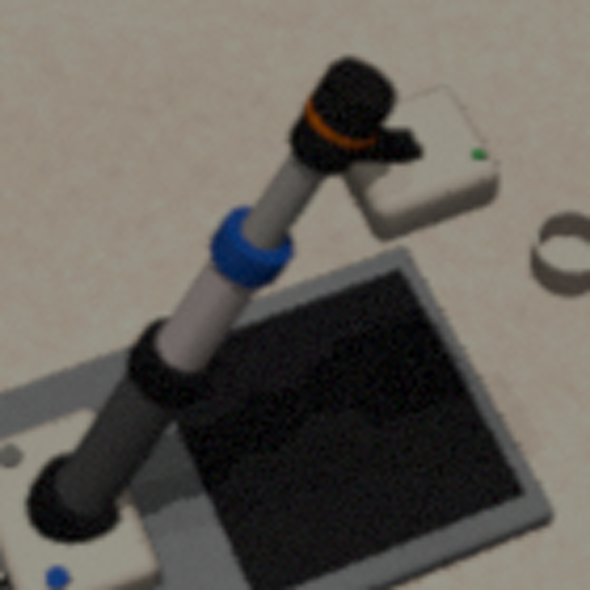

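View pics/top8z.png

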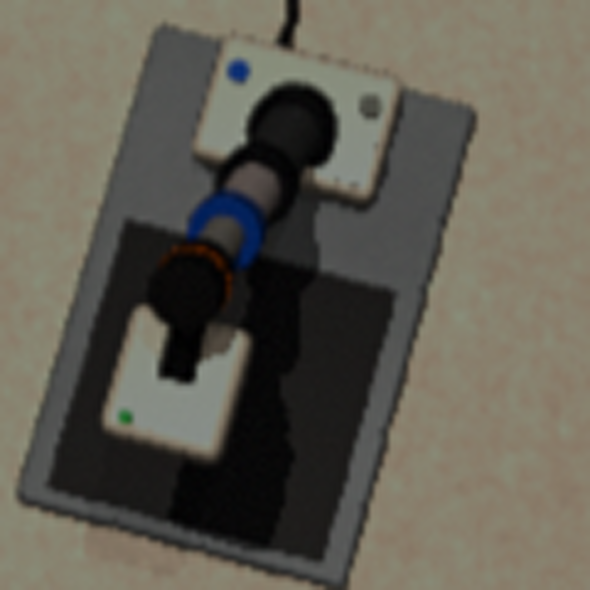

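Run:
```python
from h import *
import pickle
t=pickle.load(open('top8.pkl','rb')); s=pickle.load(open('scene8.pkl','rb'))
def dr(f,u,v): 
    d=RM(f)@np.array([(u-f['cx'])/f['fx'],-(v-f['cy'])/f['fy'],-1.]); return np.array(f['eye']),d/np.linalg.norm(d)
def tri(a,b):
    e1,d1=dr(t,*a); e2,d2=dr(s,*b); A=np.c_[d1,-d2]; k=np.linalg.lstsq(A,e2-e1,rcond=None)[0]
    p,q=e1+k[0]*d1,e2+k[1]*d2; print('tri',((p+q)/2).round(4),'gap',np.linalg.norm(p-q).round(4))
tri((278,218.4),(344.7,220.2))
c=np.array([.6568,.0738]); yaw=-.25
h=np.array([np.cos(yaw),np.sin(yaw)]); a=np.r_[-.5*h,.866]
foot=np.r_[c+.095*h,.03]
print('foot',foot,'a',a)
for L in(.195,.31,.315,.32): print(L,foot+L*a)
for n,f in(('top',t),('scene',s)):
    d=f['depth']; v,u=np.mgrid[:480,:640]; P=world_pts(f,u.ravel(),v.ravel(),d.ravel()).reshape(480,640,3)
    col=f['color'].astype(int).sum(-1)
    m=(P[...,2]>.25)&(P[...,2]<.34)&(abs(P[...,0]-.6)<.06)&(abs(P[...,1]-.09)<.06)&(d>0)
    Q=P[m]; s_=(Q-foot)@a; perp=(Q-foot)-s_[:,None]*a
    print(n,'s range',np.percentile(s_,[50,90,95,99,100]))
    top=s_>np.percentile(s_,97)-.006
    T=Q[top]; print('top pts',len(T),T.mean(0),'mid',(T.min(0)+T.max(0))/2,'axis pt at mean s',foot+s_[top].mean()*a, 'perp mean',perp[top].mean(0).round(4))
    # blue collar
    hsv=cv2.cvtColor(f['color'],cv2.COLOR_RGB2HSV); b=cv2.inRange(hsv,(100,150,40),(130,255,255))>0
    m=b&(P[...,2]>.18)&(P[...,2]<.26)&(abs(P[...,0]-.65)<.05)&(abs(P[...,1]-.08)<.05)
    Q=P[m]; s_=(Q-foot)@a; perp=(Q-foot)-s_[:,None]*a; print('blue s',np.percentile(s_,[2,50,98]),'perp',perp.mean(0).round(4))
    # housing top z
```

```text
tri [0.6026 0.0858 0.2965] gap 0.0024
foot [0.74884668 0.05029662 0.03      ] a [-0.48445621  0.12370198  0.866     ]
0.195 [0.65437772 0.07441851 0.19887   ]
0.31 [0.59866525 0.08864424 0.29846   ]
0.315 [0.59624297 0.08926275 0.30279   ]
0.32 [0.59382069 0.08988126 0.30712   ]
top s range [0.30722019 0.3120517  0.31273692 0.31427934 0.31470214]
top pts 156 [0.60073185 0.08712176 0.30042893] mid [0.60150444 0.08672951 0.3003636 ] axis pt at mean s [0.59842209 0.08870633 0.29889468] perp mean [ 0.0023 -0.0016  0.0015]
blue s [0.20742491 0.21496234 0.21936242] perp [ 0.0064 -0.0051  0.0043]
scene s range [0.29156013 0.31067747 0.3112187  0.31183524 0.3122688 ]
top pts 181 [0.60260802 0.08974712 0.3003143 ] mid [0.60103433 0.08852592 0.29964732] axis pt at mean s [0.59875318 0.08862179 0.29830283] perp mean [0.0039 0.0011 0.002 ]
blue s [0.19944007 0.21223111 0.21691538] perp [0.0104 0.0053 0.0051]
```

Run:
```python
from kin import *
Rt=toolR(30,-.25); a=-Rt[:,2]; k=np.array([.601,.0877,.300]); q0=get_obs()['joint_pos']
for dd in (.06,0,-.116):
    print(ik(k+(dd+.19)*a,Rt,q0), k+dd*a)
plan(Rt,k+.05*a,.19); plan(Rt,k-.116*a,.19)
```

```text
(array([ 0.02348   , -0.20756664,  1.77204981, -0.15412907,  1.07475161,
       -1.25867244]), np.float64(1.1712852909795402e-13)) [0.57193263 0.09512212 0.35196152]
(array([ 0.00595728, -0.12532386,  1.80167456, -0.1549484 ,  0.96152482,
       -1.2587698 ]), np.float64(7.549516567451064e-14)) [0.601  0.0877 0.3   ]
(array([-0.02250571,  0.07860758,  1.8029381 , -0.16535463,  0.75451996,
       -1.25193614]), np.float64(6.97247815040214e-11)) [0.65719692 0.07335057 0.19954105]
t 10.5667 shift units [ 3.354 -5.814  3.035] turn units [-0.051  0.136 -2.367] F [-0.56  0.55  0.69] w 1.003 q [ 0.62  -0.146  1.977 -0.386  0.894 -0.767]
t 10.5667 shift units [ 5.364 -6.327 -0.559] turn units [-0.051  0.136 -2.367] F [-0.56  0.55  0.69] w 1.003 q [ 0.62  -0.146  1.977 -0.386  0.894 -0.767]
```

step_arm(series=[[0,-0.2,0.8,0,0,-0.2,0.7],[0.1,-0.7,1.6,0,0,-0.4,0.4],[0.3,-1.3,2.4,0,0,-0.6,0.1],[0.6,-1.9,3.0,0,0,-0.8,0],[0.9,-2.5,3.5,0,0,-1.0,0],[1.25,-3.1,3.7,0,0,-1.25,0],[1.6,-3.7,3.7,0,0,-1.5,0],[2.0,-4.3,3.6,0,0,-1.75,0],[2.4,-4.8,3.4,0,0,-2.0,0],[2.8,-5.3,3.2,-0.05,0.14,-2.2,0],[3.1,-5.6,3.05,-0.05,0.14,-2.3,0],[3.35,-5.81,3.04,-0.05,0.14,-2.37,0]])

```text
time: 11.57
eef_pos: [0.484, 0.1151, 0.4985]
orientation: [-3.132, 0.509, 2.893]
wrist_force: [-0.1, 0.5, -0.8]
gripper_width: 0.15
```

step_arm(series=[[0,0,0,0,0,0,0],[0,0,0,0,0,0,0],[0,0,0,0,0,0,0]])

```text
time: 11.82
eef_pos: [0.4832, 0.1172, 0.5013]
orientation: [-3.134, 0.513, 2.895]
wrist_force: [0.0, 0.4, -0.0]
gripper_width: 0.004
```

Run:
```python
from h import *
import pickle
Rt=toolR(30,-.25); a=-Rt[:,2]; k=np.array([.601,.0877,.300])
plan(Rt,k+.05*a,.19); plan(Rt,k+.01*a,.19); plan(Rt,k-.116*a,.19)
f=vision.grab_frame('wrist'); save(f,'w9.png')
for n in('scene','top'):
    f=vision.grab_frame(n); pickle.dump(f,open(n+'9.pkl','wb'))
    aa=f['color'][170:310,270:410] if n=='scene' else f['color'][160:300,230:370]
    cv2.imwrite('pics/%s9z.png'%n,cv2.cvtColor(cv2.resize(aa,(590,590),interpolation=2),cv2.COLOR_RGB2BGR))
```

```text
t 11.8167 shift units [0.038 0.006 0.164] turn units [ 0.039 -0.116  0.003] F [ 0.    0.41 -0.  ] w 0.004 q [ 0.033 -0.245  1.831 -0.164  1.067 -1.245]
t 11.8167 shift units [ 0.523 -0.118 -0.702] turn units [ 0.039 -0.116  0.003] F [ 0.    0.41 -0.  ] w 0.004 q [ 0.033 -0.245  1.831 -0.164  1.067 -1.245]
t 11.8167 shift units [ 2.049 -0.508 -3.43 ] turn units [ 0.039 -0.116  0.003] F [ 0.    0.41 -0.  ] w 0.004 q [ 0.033 -0.245  1.831 -0.164  1.067 -1.245]
```

View pics/w9.png

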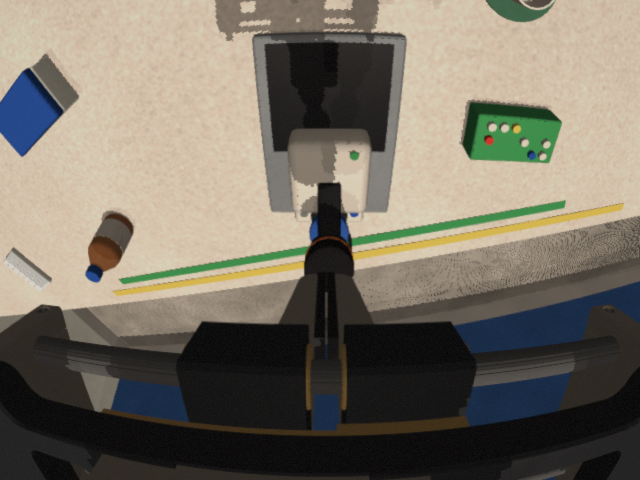

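View pics/scene9z.png

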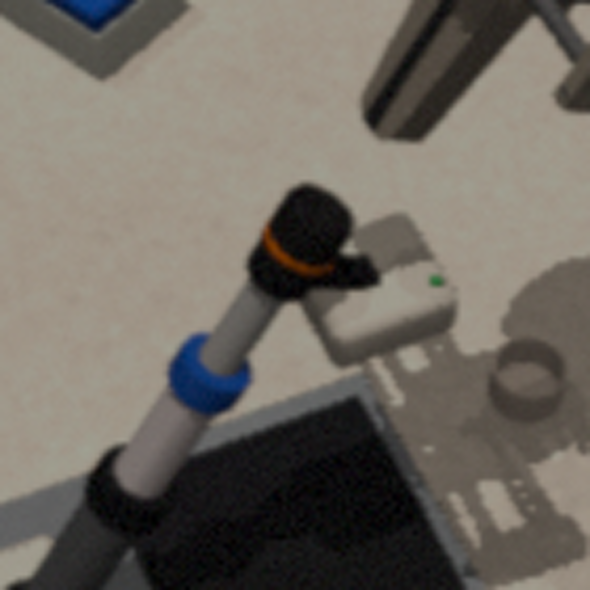

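View pics/top9z.png

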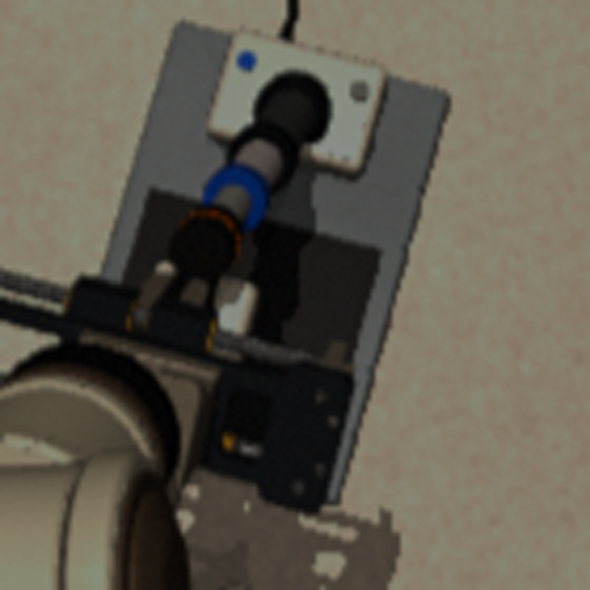

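step_arm(series=[[0.1,-0.01,-0.05,0.04,-0.12,0,0],[0.2,-0.04,-0.2,0.04,-0.12,0,0],[0.3,-0.06,-0.35,0.04,-0.12,0,0],[0.4,-0.09,-0.5,0.04,-0.12,0,0],[0.48,-0.11,-0.63,0.04,-0.12,0,0],[0.52,-0.12,-0.7,0.04,-0.12,0,0],[0.52,-0.12,-0.7,0.04,-0.12,0,0]])

```text
time: 12.55
eef_pos: [0.5046, 0.1115, 0.4714]
orientation: [-3.141, 0.521, 2.89]
wrist_force: [-1.1, -0.5, -0.8]
gripper_width: 0.005
```

Run:
```python
from h import *
import pickle
Rt=toolR(30,-.25); a=-Rt[:,2]; k=np.array([.601,.0877,.300])
plan(Rt,k,.19); plan(Rt,k-.06*a,.19); plan(Rt,k-.116*a,.19)
f=vision.grab_frame('wrist'); aa=f['color'][180:340,220:440]; cv2.imwrite('pics/w10.png',cv2.cvtColor(cv2.resize(aa,None,fx=3,fy=3,interpolation=2),cv2.COLOR_RGB2BGR))
for n in('scene',):
    f=vision.grab_frame(n); pickle.dump(f,open(n+'10.pkl','wb'))
    aa=f['color'][170:310,270:410] if n=='scene' else f['color'][160:300,230:370]
    cv2.imwrite('pics/%s10z.png'%n,cv2.cvtColor(cv2.resize(aa,(590,590),interpolation=2),cv2.COLOR_RGB2BGR))
```

```text
t 12.55 shift units [ 0.11  -0.007 -0.172] turn units [ 0.002 -0.023  0.016] F [-1.07 -0.48 -0.79] w 0.005 q [ 0.018 -0.183  1.838 -0.161  0.987 -1.247]
t 12.55 shift units [ 0.836 -0.192 -1.471] turn units [ 0.002 -0.023  0.016] F [-1.07 -0.48 -0.79] w 0.005 q [ 0.018 -0.183  1.838 -0.161  0.987 -1.247]
t 12.55 shift units [ 1.515 -0.365 -2.684] turn units [ 0.002 -0.023  0.016] F [-1.07 -0.48 -0.79] w 0.005 q [ 0.018 -0.183  1.838 -0.161  0.987 -1.247]
```

View pics/w10.png

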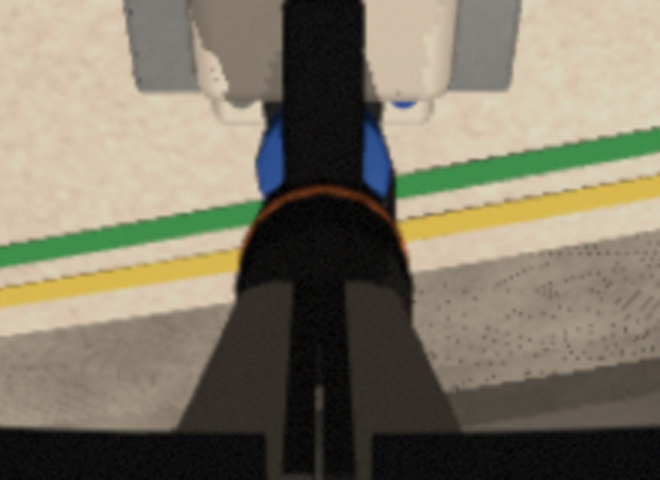

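View pics/scene10z.png

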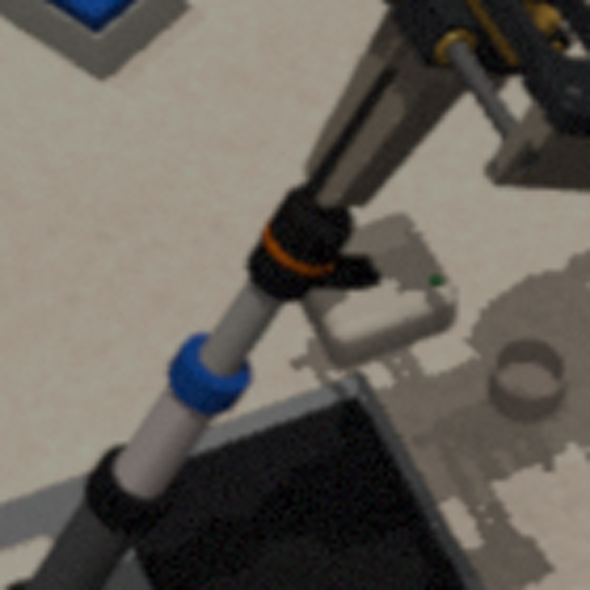

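step_arm(series=[[0.05,-0.01,-0.08,0,0,0,0],[0.1,-0.01,-0.16,0,0,0,0],[0.14,-0.015,-0.225,0,0,0,0],[0.18,-0.025,-0.3,0,0,0,0],[0.24,-0.04,-0.4,0,0,0,0],[0.3,-0.055,-0.51,0,0,0,0],[0.36,-0.07,-0.62,0,0,0,0],[0.42,-0.085,-0.73,0,0,0,0]])

```text
time: 13.32
eef_pos: [0.5215, 0.1082, 0.4435]
orientation: [-3.141, 0.524, 2.89]
wrist_force: [-1.9, -0.6, 4.3]
gripper_width: 0.003
```

Run:
```python
from h import *
Rt=toolR(30,-.25); a=-Rt[:,2]; k=np.array([.601,.0877,.300])
o=get_obs(); print('F along',o['wrist_force']@a)
plan(Rt,k-.06*a,.19); plan(Rt,k-.116*a,.19)
f=vision.grab_frame('wrist'); aa=f['color'][180:340,220:440]; cv2.imwrite('pics/w11.png',cv2.cvtColor(cv2.resize(aa,None,fx=3,fy=3,interpolation=2),cv2.COLOR_RGB2BGR))
for n in('scene',):
    f=vision.grab_frame(n)
    aa=f['color'][170:310,270:410] if n=='scene' else f['color'][160:300,230:370]
    cv2.imwrite('pics/%s11z.png'%n,cv2.cvtColor(cv2.resize(aa,(590,590),interpolation=2),cv2.COLOR_RGB2BGR))
```

```text
F along 4.55027315606649
t 13.3167 shift units [ 0.413 -0.11  -0.773] turn units [0.003 0.008 0.012] F [-1.88 -0.6   4.29] w 0.003 q [ 0.01  -0.124  1.842 -0.163  0.921 -1.244]
t 13.3167 shift units [ 1.091 -0.283 -1.986] turn units [0.003 0.008 0.012] F [-1.88 -0.6   4.29] w 0.003 q [ 0.01  -0.124  1.842 -0.163  0.921 -1.244]
```

View pics/w11.png

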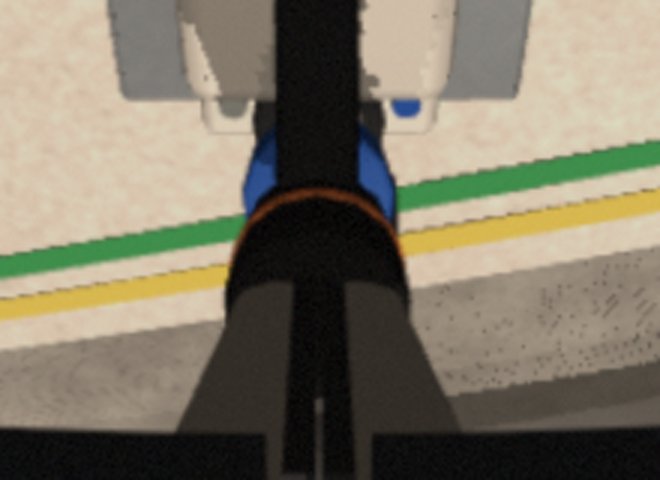

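View pics/scene11z.png

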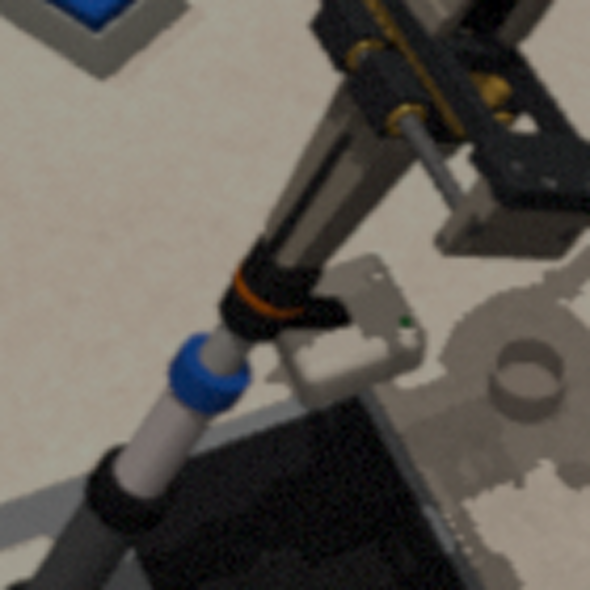

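step_arm(series=[[0.05,-0.015,-0.1,0,0,0,0],[0.11,-0.03,-0.2,0,0,0,0],[0.17,-0.045,-0.31,0,0,0,0],[0.23,-0.06,-0.42,0,0,0,0],[0.28,-0.075,-0.52,0,0,0,0],[0.33,-0.09,-0.6,0,0,0,0],[0.38,-0.1,-0.68,0,0,0,0],[0.42,-0.11,-0.76,0,0,0,0],[0.46,-0.12,-0.83,0,0,0,0]])

```text
time: 14.17
eef_pos: [0.5395, 0.1036, 0.4106]
orientation: [-3.141, 0.523, 2.891]
wrist_force: [-7.7, 1.9, 8.1]
gripper_width: 0.005
```

Run:
```python
from h import *
Rt=toolR(30,-.25); a=-Rt[:,2]; k=np.array([.601,.0877,.300])
o=get_obs(); print('F along',o['wrist_force']@a)
plan(Rt,k-.116*a,.19)
for n in('scene',):
    f=vision.grab_frame(n)
    aa=f['color'][170:310,270:410] if n=='scene' else f['color'][160:300,230:370]
    cv2.imwrite('pics/%s12z.png'%n,cv2.cvtColor(cv2.resize(aa,(590,590),interpolation=2),cv2.COLOR_RGB2BGR))
```

```text
F along 10.978550804178594
t 14.1667 shift units [ 0.64  -0.169 -1.163] turn units [ 0.001 -0.005  0.012] F [-7.7   1.91  8.09] w 0.005 q [ 0.    -0.054  1.842 -0.166  0.852 -1.242]
```

View pics/scene12z.png

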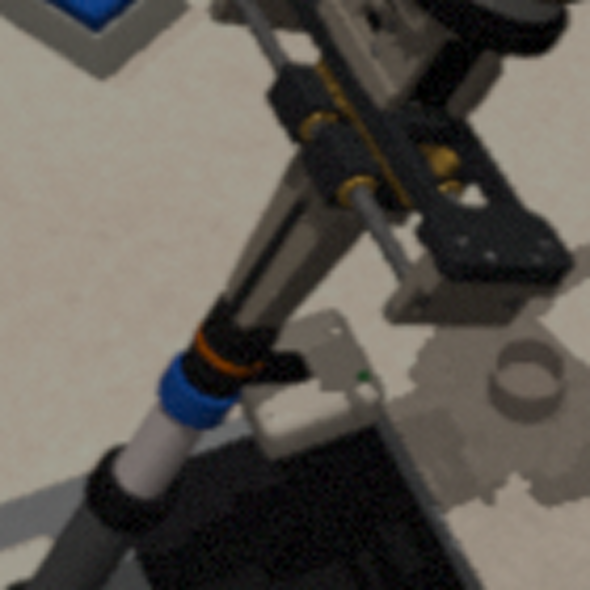

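step_arm(series=[[0.02,-0.01,-0.04,0,0,0,0],[0.07,-0.02,-0.13,0,0,0,0],[0.12,-0.03,-0.22,0,0,0,0],[0.17,-0.045,-0.31,0,0,0,0],[0.22,-0.06,-0.4,0,0,0,0],[0.27,-0.07,-0.49,0,0,0,0],[0.32,-0.085,-0.58,0,0,0,0],[0.37,-0.1,-0.67,0,0,0,0],[0.42,-0.11,-0.76,0,0,0,0],[0.46,-0.12,-0.84,0,0,0,0],[0.5,-0.13,-0.91,0,0,0,0]])

```text
time: 15.13
eef_pos: [0.5596, 0.0985, 0.3743]
orientation: [-3.142, 0.524, 2.89]
wrist_force: [-7.4, 2.4, 7.7]
gripper_width: 0.0
```

Run:
```python
from h import *
Rt=toolR(30,-.25); a=-Rt[:,2]; k=np.array([.601,.0877,.300])
o=get_obs(); print('F along',o['wrist_force']@a)
plan(Rt,k-.116*a,.19)
for n in('scene',):
    f=vision.grab_frame(n)
    aa=f['color'][190:330,250:390]
    cv2.imwrite('pics/%s13z.png'%n,cv2.cvtColor(cv2.resize(aa,(590,590),interpolation=2),cv2.COLOR_RGB2BGR))
```

```text
F along 10.537294770538855
t 15.1333 shift units [ 0.138 -0.04  -0.256] turn units [0.    0.001 0.011] F [-7.38  2.41  7.7 ] w 0.0 q [-0.01   0.029  1.834 -0.171  0.775 -1.238]
```

View pics/scene13z.png

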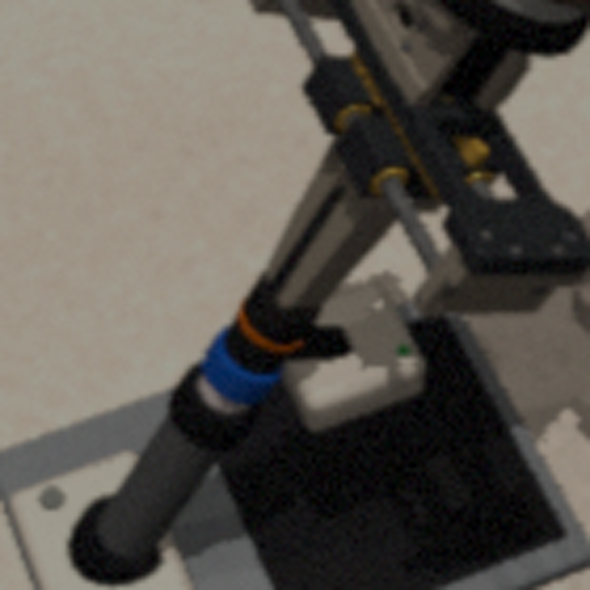

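step_arm(series=[[0.02,-0.005,-0.04,0,0,0,0],[0.045,-0.01,-0.08,0,0,0,0],[0.07,-0.017,-0.12,0,0,0,0],[0.09,-0.022,-0.16,0,0,0,0],[0.11,-0.03,-0.2,0,0,0,0]])

```text
time: 15.6
eef_pos: [0.564, 0.0973, 0.3664]
orientation: [3.141, 0.524, 2.89]
wrist_force: [-6.8, 2.2, 7.4]
gripper_width: 0.009
```

step_arm(series=[[0.015,-0.003,-0.025,0,0,0,0],[0.025,-0.006,-0.045,0,0,0,0],[0.025,-0.006,-0.045,0,0,0,0]])

```text
time: 15.85
eef_pos: [0.565, 0.0971, 0.3646]
orientation: [3.141, 0.524, 2.89]
wrist_force: [-4.9, 1.2, 6.5]
gripper_width: 0.004
```

step_arm(series=[[0.015,-0.003,-0.025,0,0,0,0],[0.025,-0.006,-0.045,0,0,0,0],[0.025,-0.006,-0.045,0,0,0,0]])

```text
time: 16.1
eef_pos: [0.5655, 0.0971, 0.3646]
orientation: [-3.141, 0.523, 2.891]
wrist_force: [-20.9, 3.6, 20.4]
gripper_width: 0.001
```

step_arm(series=[[0,0,0,0,0,0,0],[-0.03,0.01,0.05,0,0,0,0],[-0.1,0.025,0.18,0,0,0,0],[-0.25,0.06,0.45,0,0,0,0],[-0.5,0.12,0.9,0,0,0,0],[-0.8,0.2,1.45,0,0,0,0],[-1.2,0.3,2.1,0,0,0,0],[-1.6,0.4,2.8,0,0,0,0],[-2.2,0.5,3.3,0,0,0,0],[-2.8,0.5,3.6,0,0,0,0],[-3.4,0.5,3.8,0,0,0,0],[-3.4,0.5,3.8,0,0,0,0]])

```text
time: 17.1
eef_pos: [0.4278, 0.1169, 0.5171]
orientation: [3.14, 0.528, 2.89]
wrist_force: [-0.2, -0.4, 0.3]
gripper_width: 0.007
```

Run:
```python
from h import *
o=get_obs(); print(o['time'],o['eef_pos'],o['wrist_force'])
foot=np.array([.7488+.0025,.0503,.0315]); yaw=-.25
h=np.array([np.cos(yaw),np.sin(yaw)]); a=np.r_[-.5*h,.866]
for n in('scene','top'):
    f=vision.grab_frame(n); save(f,n+'14.png')
    d=f['depth']; v,u=np.mgrid[:480,:640]; P=world_pts(f,u.ravel(),v.ravel(),d.ravel()).reshape(480,640,3); P[d==0]=np.nan
    Q=P.reshape(-1,3); s=(Q-foot)@a; r=np.linalg.norm(Q-foot-s[:,None]*a,axis=1); m=(r<.015)&(s>.15)&(s<.35)
    print(n,'knob top s',np.nanpercentile(s[m],[50,90,97,100]))
    m=(P[...,2]>.034)&(P[...,2]<.05)&(abs(P[...,0]-.4955)<.04)&(abs(P[...,1]-.349)<.04)
    A=P[m][:,:2]; M=np.c_[2*A,np.ones(len(A))]; x=np.linalg.lstsq(M,(A**2).sum(1),rcond=None)[0]; print('dish',x[:2])
    if n=='scene':
        cv2.imwrite('pics/s14a.png',cv2.cvtColor(cv2.resize(f['color'][210:350,250:390],(590,590),interpolation=2),cv2.COLOR_RGB2BGR))
        cv2.imwrite('pics/s14b.png',cv2.cvtColor(cv2.resize(f['color'][320:410,420:510],(500,500),interpolation=2),cv2.COLOR_RGB2BGR))
```

```text
17.1 [0.42779996 0.11686692 0.51711883] [-0.23462636 -0.37916246  0.34027524]
scene knob top s [0.183029   0.19501103 0.19571287 0.19770892]
dish [0.49610577 0.34950518]
top knob top s [0.1932662  0.19683604 0.19852358 0.1995823 ]
dish [0.49554492 0.34788144]
```

View pics/s14a.png

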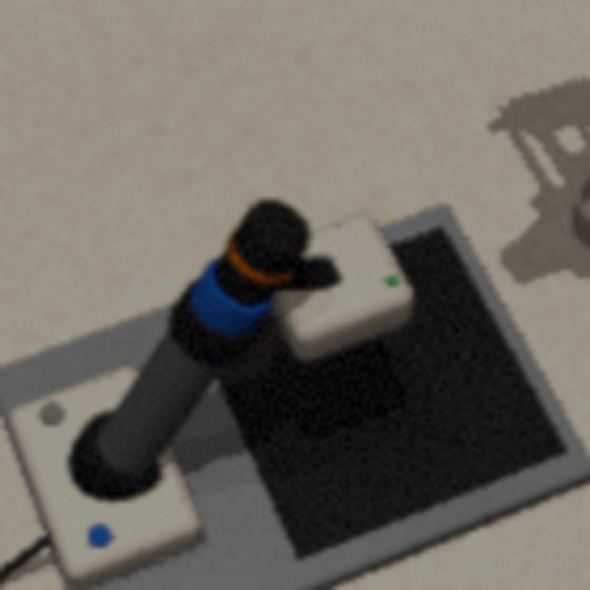

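View pics/s14b.png

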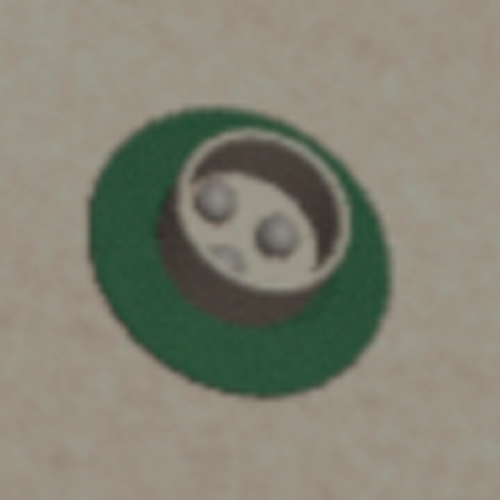

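View pics/top14.png

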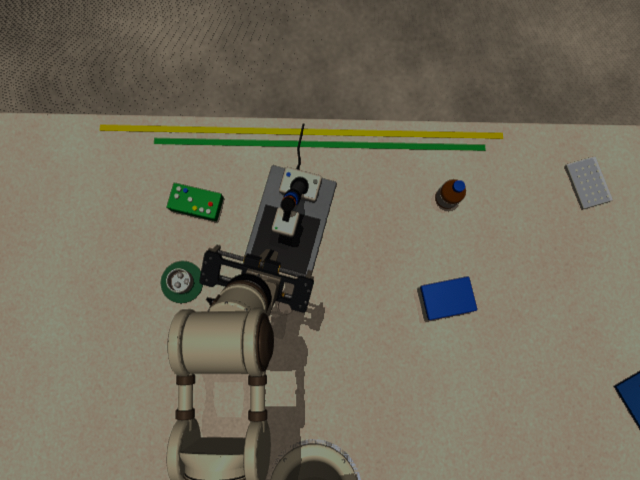

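```bash
python3 -c "
from plant import workorder
print(workorder.hand_in())"
```

```text
the job is handed in; nothing more can be done
None
```

The document camera is packed up and I handed the job in at about 17 s of the 59 s. `hand_in()` reports no verdict, so the results below are my own checks.

**Dish:** I gripped it with the tool tilted 30° under the camera head, lifted it 10 mm, carried it level and set it on the mat, then let go. I stopped lowering it at about 9 N of contact force. In the last images its centre is about 1–2 mm from the mat's centre, the mat's edge shows all round it, and all three balls are inside.

**Column:** I pushed down the axis on the knob with the gripper shut. The inner tube slid in at about 5 N, and the images showed the middle collar staying put until the inner tube was home. The middle tube followed at about 11 N until it reached a firm stop at about 29 N. In the last images the knob sits on the blue collar and the blue collar on the black one. The knob top measures 195–198 mm from the column's foot, against 195 mm when fully home.

**Other checks:** The arm is clear of everything, with wrist force near zero. The tip box, rack and bottle look unmoved. I did not measure the force on the camera head directly, but I saw no sign of contact with it.

**Disagreement:** The top and scene cameras differed by 3–5 mm on some positions, such as the mat and the stage. I used their average, and the grasp, placing and push all came out well aligned.

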